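# Close, pin and press a chamber-slide bonding jig

### The arm

A 6-joint arm with a two-finger parallel gripper is mounted at the origin on the work surface. World frame = base frame: x ahead of the robot, y to its left, z up, the work surface at z = 0. Lengths are in mm, angles in rad, forces in N, time in s.
With the tool pointing down it reaches from about 300 to 775 mm from the base axis. Payload 14.6 kg.
Tool frame: the origin (TCP) lies between the finger pads; the fingertips stand manip.tip_reach ahead of it and the grasp point (between the pads) lies 5 mm behind it (manip.tip_reach is the distance from the TCP to the fingertips, in mm); z points along the fingers, y is the line along which they close (so a half turn about z gives the same grasp; the last joint's range is limited). The gripper opens to 94 mm and grips with 3 to 60 N. Pads are 16 mm wide; open, the fingers measure 119 mm over their backs; the gripper's body (75 mm by 177 mm) begins 78 mm behind the grasp point.
Start: joints at [1.267, 0.3, 1.521, -0, 1.321, -0.067], TCP at [129.024, 534.642, 219.446] pointing down, gripper open.
Joint ranges: [-3.03, 3.03], [-0.79, 2.21], [0.23, 2.52], [-1.04, 4.18], [0, 3.07], [-2.55, 2.55]. Speed limits (rad/s): [2.22, 2.22, 2.57, 3.14, 3.14, 3.14].

### API

Orientations are given as [roll, pitch, yaw] about the fixed x, y, z axes, in that order (R = Rz(yaw) Ry(pitch) Rx(roll)).
In Python, from cell import manip gives the robot as it stands. The module is installed in compiled form; this text tells all that it offers.
- The arm moves only by the shell command python3 -m creep 'ROWS' [FORCE]. ROWS is JSON, a list of rows, each a list of 3 entries, a list of its own where there are three numbers: the opening, from -1 (shut) to 1 (fully open), then the shift along the tool's x, y, z in cm, then the turn about the tool's z in units of 5 degrees (1.0 is 5 degrees). In form: [[grip, [tx, ty, tz], roll], ...]. A call has 1 to 12 rows; each row is the pose to reach, as a shift and turn from the pose commanded when the call began, along the tool's axes at that moment; what a row does not reach only later rows make up. A row lasts 1/10 s, in which the tool goes at most 50 mm and 8.59 degrees, less where a joint would pass 70% of its speed; a pose out of reach is approached as far as the arm can. A call with a gripper value outside its range is refused whole. The fingers move at their own pace and stop on an object; FORCE is the grip in N (left out, the last holds). Time passes only in rows, so rows that repeat a pose let the fingers close. It gives the time, the measured TCP pose, the force, the opening and the grip force at its end, in the units of the state.
- manip.read_state(): the state, without advancing time (a new reading comes with each control period).
- manip.camera(name): name is "scene" or "top" or "wrist"; returns the picture (480x640x3 uint8, red, green, blue); there is no depth.
- manip.camera_params(name): a dict with "fovy" (degrees; the focal length in pixels is half the picture's height over the tangent of half this angle, whatever the lens; pixels are square), "cx", "cy" (the principal point, pixels), "origin" and "attitude" of the camera in the world. Camera axes: x right, y down, z forward; pixel columns grow to the right and rows downward; lengths in mm; the calibration is good to about 2 mm. A picture is of the moment at which its call begins: read the wrist's pose just before it. camera_params takes no time and is no camera call; for the wrist camera it gives the pose at the moment of the call.
- manip.sign_off(): hands the job in; it is judged then, once.
The state is a dict: "clock": time; "joints": joint angles; "qd": joint speeds; "effort": joint torques, N m; "eef_pos": TCP position; "eef_rot": TCP orientation; "wrist_force": force on the tool from outside, world axes, zero at the start; "moment": the same for the moment, N m; "finger_gap": finger opening in mm; "finger_force": force on a finger pad.
Only numpy, scipy, OpenCV 4.12 (cv2) and the standard library are available. Lean on these libraries where they do the work, as an engineer would, in place of code of your own. Each camera call takes 0.05 s, during which the arm holds its last target. There are 200 camera calls.

### The job

A chamber slide with fresh adhesive lies in the open clamshell bonding jig. Swing the jig's hinged leaf down onto it, push the locking pin from its rest through the lined-up holes at the front of the jig until its knob is against the jig, and let go of the pin. Then press down firmly on the leaf above the slide, about 15 N (it is glass, do not slam or crush it), and finish while still pressing; leave everything else on the bench alone.

Things in the scene. Friction and masses are not known exactly. Their poses are not given: they have to be found in the camera images.
- jig: Fixed bonding jig: dark grey base plate 152 (x) x 100 (y) mm, top 20 mm up; origin on the bench under its centre. +x points from the front (pin side) to the hinge at the back, z up. On the centre line at the front two upright steel lugs, 26 mm wide, tops 56 mm up, at x = -76 to -64 and -42 to -31 mm, each with a 12 mm hole along x, 42 mm up. Nothing of it stands in front of x = -76 mm
- jig_mouth (a point): centre of the 12 mm hole in the front face of the jig's front lug, 42 mm above the bench; the pin goes in here along the jig's +x. Axes as the jig's
- jig_hinge (a point): middle of the leaf's hinge axis, at x = +62 mm on the jig, 42 mm above the bench; the axis runs along the jig's y. Axes as the jig's
- leaf_hinge (a joint): angle of the leaf in rad: 0 = shut, lying level on the slide; about 1.57 = standing upright (front end up); starts 0.9 to 1.45, stops at 1.75. The hinge is stiff: the leaf stays wherever it is left, also when shut, needs up to 3 N at its middle to close and about 6 N to lift from shut. Pressed further once shut, it gives about 1 mm per 12 N at leaf_press and meets a stop at -0.026
- leaf_press (a point): point on the leaf's outer face (the upper one when shut) right above the middle of the slide, 62 mm from the hinge axis towards the leaf's front end, 5 mm off its mid-plane; 47 mm above the bench when shut. Axes turn with the leaf: x along it towards the hinge, z out of the outer face
- leaf_hole (a point): centre of the front face of the 12 mm hole in the leaf's front end, 123 mm from the hinge axis. The leaf: aluminium plate 10 mm thick, 100 mm wide, whole as far as 80 mm from the axis, then two arms beside a window 36 mm wide, and a cross piece (16 mm along x, 36 mm wide, 24 mm tall) with this hole, which goes down between the lugs, 3 mm clear each side: the three holes line up. Axes as leaf_press
- leaf: The hinged leaf, with everything on it. Origin on the hinge axis; axes as leaf_press: the leaf reaches along -x
- slide: chamber slide, loose in its nest in the middle of the jig base: glass 26 x 76 x 2 mm with a white well frame 25 x 56 mm on top, 12 mm high in all; origin in the middle of its underside, long side along y. In the nest it lies at the jig's origin, 20 mm up
- pin: locking pin, about 45 g: black knob (20 mm diameter, 32 mm long) and steel shank (9 mm diameter, 45 mm, then a tapered nose of 10 mm). Origin on the axis at the knob's shoulder, where the shank begins; +x along the shank to the tip, so the knob reaches from x = -32 mm to 0. Starts lying level on its rest, axis 32 mm above the bench, knob overhanging
- pin_tip (a point): tip of the pin, 55 mm from the shoulder along its axis. Axes as the pin's
- pin_rest: fixed white notched block 50 (x) x 44 (y) mm, 34 mm high, origin on the bench under its centre; the pin's shank lies along its +x in two notches, the shoulder at x = -23 mm, so the knob sticks out at its -x end
- bottle: bystander: amber bottle, 62 mm diameter, 135 mm high, standing; origin under its centre
- dishes: bystander: stack of two culture dishes, 60 mm diameter, 40 mm high; origin under its centre
- tip_box: bystander: pipette tip box 122 x 84 x 66 mm; origin under its centre
- tube_rack: bystander: grey rack with capped tubes, 90 x 60 x 66 mm; origin under its centre
- marker: bystander: marker pen lying along its x, 130 mm long, 14 mm thick; origin under its middle
- carton: bystander: small cardboard box 100 x 80 x 55 mm; origin under its centre
- wash_bottle: bystander: white wash bottle, 64 mm diameter, 140 mm high plus a spout; origin under its centre
- platen: black rubber-faced platen 28 x 60 x 5 mm, sprung (12 N per mm), under the leaf's middle; it touches the slide's top, 32 mm above the bench, as the leaf comes level. Origin in the leaf's mid-plane, 62 mm from the hinge axis; axes as leaf_press
- forceps: bystander: steel forceps lying along its x, 118 mm long, 20 mm wide, 8 mm high; origin under its middle
Things that resemble listed ones, but are neither listed nor needed, are in the scene too. What is shaped like the pin but red is not meant.

How it is judged (in metres and radians):
On the way, in this order (a step that is already met when the one before it is completed fails the run):
1. the leaf is shut on the slide, with the pin still out (value of joint leaf_hinge below 0.04 rad and distance between pin and jig_mouth above 0.05 m), for 0.2 s.
2. the pin is pushed home through all three holes (distance between pin and jig_mouth below 0.006 m and angle between the x axis of pin and the x axis of jig, either way round below 0.1 rad), for 0.2 s.
At the end, for the whole second after the job is handed in: Pin home (shoulder within 6 mm of the hole mouth, in line within 0.1 rad) and let go, leaf shut (below 0.04 rad), slide in its nest (within 6 mm of the jig's origin seen from above), fingers still pressing on the leaf (over 6 N) and the platen on the slide (over 8 N) (all of step 2 and value of joint leaf_hinge below 0.04 rad and contact force between platen and slide above 8 N and contact force between the fingers and leaf above 6 N and contact force between each of the arm, the fingers and pin below 0.5 N and horizontal distance between slide and jig below 0.006 m); the arm keeps its last pose, push and grip.
It fails at once if the glass slide is slammed or crushed (over 60 N from the platen) (contact force between platen and slide above 60 N).
It fails at once if a bystander is moved more than 30 mm (distance of any of bottle, dishes, tip_box, tube_rack, marker, carton, wash_bottle, forceps from where it was at the start of the episode above 0.03 m).
It also fails if it takes over 53 s, if anything falls off the work surface, if the arm or the gripper's body presses on something with over 40 N, if the wrist force passes 120 N, or if a joint passes its speed limit or range.

## Working session

There is one attempt and no reset: what is moved stays moved. The work goes in short steps, Python scripts to look and compute and a shell command to move; the robot and the scene stay as the last step left them, time stands still between calls to the robot, and variables do not carry over. Pictures are saved under pics/ and viewed, at most 12 in all, crops included, and the job is handed in when it is done.

```bash
mkdir -p pics; python3 - <<'E'
from cell import manip
import cv2
print(manip.read_state(), manip.tip_reach)
for n in("scene","top","wrist"):
    print(n,manip.camera_params(n))
    cv2.imwrite(f"pics/{n}0.png",manip.camera(n)[:,:,::-1])
E
```

```text
{'clock': 0.0, 'joints': array([ 1.26739271e+00,  3.00496783e-01,  1.52157287e+00,  3.48869918e-05,
        1.32066599e+00, -6.65972989e-02]), 'qd': array([-5.10877310e-04,  8.93797427e-05, -5.72924173e-04,  4.84423501e-04,
       -7.13298408e-04,  5.87520085e-05]), 'effort': array([ 1.16140742e-03, -5.31801081e+01, -3.52733409e+01,  7.09695392e-02,
        2.44496902e-02, -8.05746731e-05]), 'eef_pos': array([128.95236709, 534.42819266, 218.87569813]), 'eef_rot': array([-3.14045445e+00, -1.09779956e-04,  2.90477762e+00]), 'wrist_force': array([-0.33930817,  0.16870168, -0.26049991]), 'moment': array([ 0.02786084, -0.05282338, -0.01915983]), 'finger_force': 0.0, 'finger_gap': 93.8982995993494} 14.0
scene {'fovy': 48.17609151465663, 'cx': 331.59911982689886, 'cy': 230.47576624238073, 'origin': array([1372.12715093, -638.57553391,  742.17314148]), 'attitude': array([-2.14807318,  0.01157243,  0.91256808])}
top {'fovy': 51.55182709192953, 'cx': 326.31833056830914, 'cy': 239.2113207211306, 'origin': array([ 274.76718137,   -9.27433753, 1183.28964602]), 'attitude': array([-2.91908706,  0.0064198 , -1.56812623])}
wrist {'fovy': 69.9731740655313, 'cx': 316.951982403045, 'cy': 237.99896506575487, 'origin': array([ 58.93502576, 551.2479413 , 384.13540086]), 'attitude': array([2.89273061e+00, 1.40857151e-03, 1.33494917e+00])}
```

View pics/top0.png

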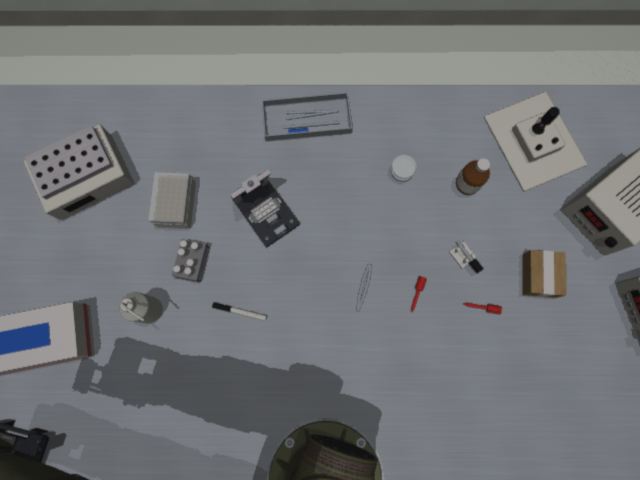

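View pics/scene0.png

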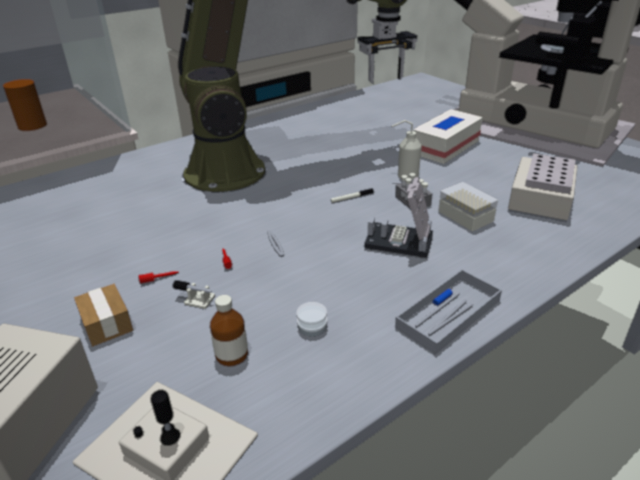

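The top view shows the jig at about (266,213), with its leaf raised at the upper left and its front towards the lower right. The pin rest is at (463,255), with the black knob at (476,266). The red decoys are at (418,293) and (483,308). Next I'll measure both from an enlarged crop.

```bash
cat > h.py <<'E'
import numpy as np, cv2
from scipy.spatial.transform import Rotation as R
from cell import manip
def ray(P,uv):
    f=240/np.tan(np.radians(P["fovy"])/2)
    d=np.array([(uv[0]-P["cx"])/f,(uv[1]-P["cy"])/f,1])
    return np.array(P["origin"]),R.from_euler("xyz",P["attitude"]).apply(d)
def plane(P,uv,z):
    o,d=ray(P,uv); return o+d*(z-o[2])/d[2]
def proj(P,X):
    f=240/np.tan(np.radians(P["fovy"])/2)
    c=R.from_euler("xyz",P["attitude"]).inv().apply(np.array(X)-P["origin"])
    return np.array([P["cx"]+f*c[0]/c[2],P["cy"]+f*c[1]/c[2]])
E
python3 - <<'E'
import cv2,numpy as np
a=cv2.imread("pics/top0.png")
j=cv2.resize(a[160:260,220:320],(400,400),interpolation=cv2.INTER_CUBIC)
p=cv2.resize(a[230:280,440:490],(400,400),interpolation=cv2.INTER_CUBIC)
cv2.imwrite("pics/c1.png",np.hstack([j,p]))
E
```

```text
(no output)
```

View pics/c1.png

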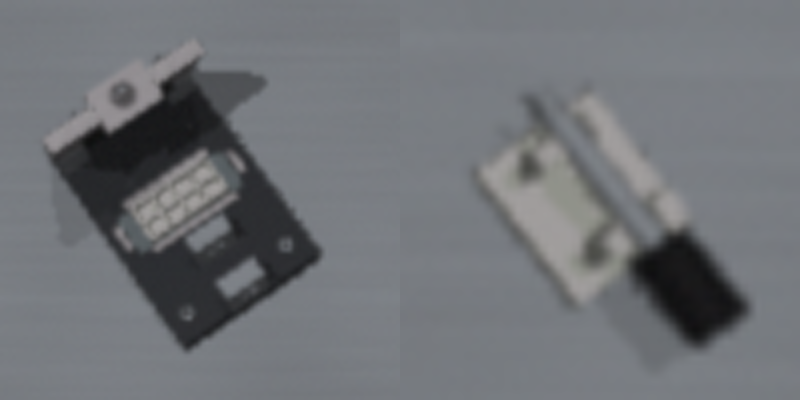

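```bash
python3 - <<'E'
from h import *
P=manip.camera_params("top")
c=lambda x,y:(220+x/4-.4,160+y/4-.4)
q=lambda x,y:(440+(x-400)/8-.45,230+y/8-.45)
for n,uv,z in [("FL",c(186,350),20),("FR",c(322,252),20),("slide",c(182,200),32),("lugF",c(242,278),56),("lugR",c(210,236),56),("leafend L",c(47,145),120),
 ("knob rear",q(722,328),32),("shoulder",q(662,250),32),("tip",q(535,97),32),("restA",q(478,168),34),("restB",q(578,303),34),("restC",q(688,222),34),("restD",q(588,92),34)]:
    print(n,plane(P,uv,z).round(1))
print(R.from_euler("xyz",manip.camera_params("wrist")["attitude"]).as_matrix().round(2))
E
```

```text
FL [518.4 143.   20. ]
FR [579.1  62.4  20. ]
slide [608.2 146.5  32. ]
lugF [553.9 106.8  56. ]
lugR [579.3 126.2  56. ]
leafend L [614.7 211.3 120. ]
knob rear [ 460.6 -360.1   32. ]
shoulder [ 483.7 -344.    32. ]
tip [ 529.6 -309.3   32. ]
restA [ 507.8 -290.9   34. ]
restB [ 467.6 -318.    34. ]
restC [ 491.7 -351.6   34. ]
restD [ 530.7 -324.6   34. ]
[[ 0.23  0.94  0.24]
 [ 0.97 -0.23 -0.06]
 [-0.    0.25 -0.97]]
```

Estimates: jig origin about (609,148) at yaw 37°, and pin shoulder about (484,-344) at yaw 36°. I'll use a tool yaw of 0.649 (tool x along jig +x) for everything. I'm moving over the jig now, with the fingers closed.

```bash
python3 -m creep '[[-1,[-54.1,-28,-4],25.9],[-1,[-54.1,-28,-4],25.9],[-1,[-54.1,-28,-4],25.9],[-1,[-54.1,-28,-4],25.9],[-1,[-54.1,-28,-4],25.9],[-1,[-54.1,-28,-4],25.9],[-1,[-54.1,-28,-4],25.9],[-1,[-54.1,-28,-4],25.9],[-1,[-54.1,-28,-4],25.9],[-1,[-54.1,-28,-4],25.9],[-1,[-54.1,-28,-4],25.9],[-1,[-54.1,-28,-4],25.9]]'
```

```text
clock: 1.35
eef_pos: [582.6, 140.7, 258.7]
eef_rot: [-3.141, 0.0, 1.098]
wrist_force: [0.5, 0.8, 0.7]
finger_gap: 2.2
finger_force: 0.0
```

```bash
python3 -m creep '[[-1,[0,0,0],5.15],[-1,[0,0,0],5.15],[-1,[0,0,0],5.15],[-1,[0,0,0],5.15],[-1,[0,0,0],5.15]]'; cat > snap.py <<'E'
import sys,pickle
from h import *
P=manip.camera_params("wrist"); s=manip.read_state()
a=manip.camera("wrist")[:,:,::-1]; cv2.imwrite(f"pics/{sys.argv[1]}.png",a); pickle.dump(P,open(f"pics/{sys.argv[1]}.pkl","wb"))
print(s["eef_pos"].round(1),s["eef_rot"].round(4),s["wrist_force"].round(1))
E
python3 snap.py w1
```

```text
clock: 1.85
eef_pos: [581.3, 142.4, 258.6]
eef_rot: [-3.141, 0.0, 0.66]
wrist_force: [-0.7, -0.2, 0.1]
finger_gap: 0.4
finger_force: 0.0
[581.3 142.4 258.6] [-3.1414e+00  2.0000e-04  6.6000e-01] [-0.7 -0.2  0.1]
```

View pics/w1.png

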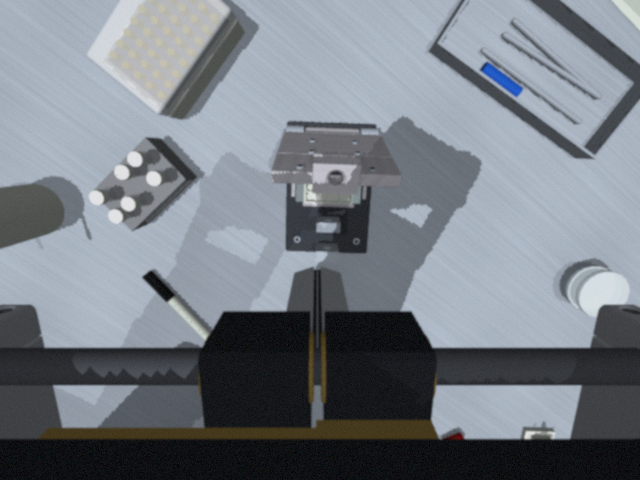

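The wrist view shows the jig's front corners at (286,251) and (367,252) and the front lug at (327,227). The raised leaf's front end spans (273,184) to (400,186), and the tilt shows its outer face.

```bash
python3 - <<'E'
from h import *
import pickle
P=pickle.load(open("pics/w1.pkl","rb"));a=cv2.imread("pics/w1.png")
z=cv2.resize(a[110:260,260:410],(600,600),interpolation=cv2.INTER_CUBIC);cv2.imwrite("pics/w1c.png",z)
fl,fr=plane(P,(286,251),20),plane(P,(367.5,252),20)
d=fl-fr; yaw=np.degrees(np.arctan2(-d[0],d[1])); print(fl,fr,np.linalg.norm(d),yaw)
x=np.array([np.cos(np.radians(yaw)),np.sin(np.radians(yaw))]);o=(fl+fr)[:2]/2+76*x;print("origin",o)
print("lugF",plane(P,(327,227),56),"back",plane(P,(287,122),20))
# leaf end: ray mid -> jig coordinates
for uv in [(273,184),(400,186)]:
    oo,dd=ray(P,uv)
    for Z in (140,145,150,155,160,165):
        p=oo+dd*(Z-oo[2])/dd[2]; q=p[:2]-o; X=q@x-62; Y=q@np.array([-x[1],x[0]])
        print(uv,Z,X.round(1),Y.round(1),np.hypot(X,Z-42).round(1),np.arctan2(Z-42,-X).round(3))
E
```

```text
[519.32102964 142.73257164  20.        ] [579.72746727  62.97585561  20.        ] 100.05034462112036 37.139694970517915
origin [610.10885155 148.7400052 ]
lugF [579.48645866 127.44060375  56.        ] back [640.7656081  231.51377807  20.        ]
(273, 184) 140 -45.2 49.3 107.9 1.139
(273, 184) 145 -44.7 48.7 112.3 1.161
(273, 184) 150 -44.2 48.1 116.7 1.182
(273, 184) 155 -43.7 47.4 121.2 1.202
(273, 184) 160 -43.3 46.8 125.7 1.219
(273, 184) 165 -42.8 46.2 130.2 1.236
(400, 186) 140 -45.5 -55.1 108.0 1.136
(400, 186) 145 -45.0 -53.8 112.4 1.159
(400, 186) 150 -44.5 -52.6 116.8 1.18
(400, 186) 155 -44.0 -51.4 121.3 1.199
(400, 186) 160 -43.5 -50.2 125.8 1.217
(400, 186) 165 -43.0 -49.0 130.3 1.234
```

View pics/w1c.png

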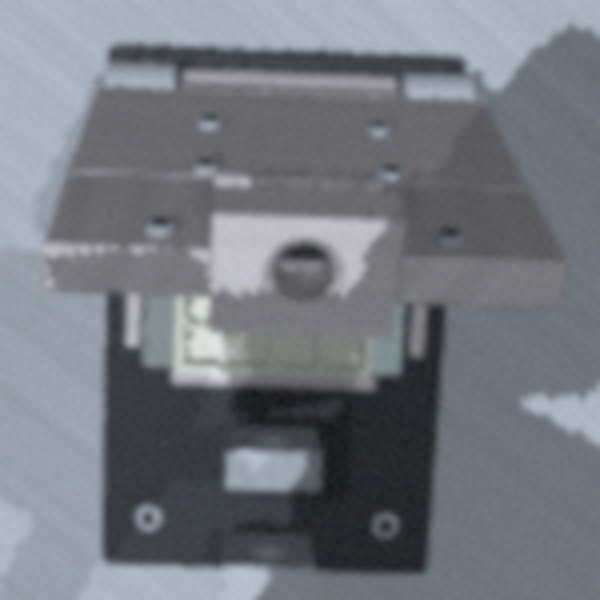

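```bash
python3 -m creep '[[-1,[5,0.6,0],0.14],[-1,[9,1.2,0],0.14],[-1,[11.2,1.37,0],0.14],[-1,[11.2,1.37,0],0.14],[-1,[11.2,1.37,4.5],0.14],[-1,[11.2,1.37,9],0.14],[-1,[11.2,1.37,12.5],0.14],[-1,[11.2,1.37,14.4],0.14],[-1,[11.2,1.37,14.4],0.14],[-1,[11.2,1.37,14.4],0.14]]'
```

```text
clock: 2.9
eef_pos: [678.6, 199.7, 116.1]
eef_rot: [3.141, -0.001, 0.644]
wrist_force: [-0.5, -0.2, -0.2]
finger_gap: 0.5
finger_force: 0.0
```

```bash
python3 -m creep '[[-1,[-2.5,0,0],0],[-1,[-4,0,-0.1],0],[-1,[-5.2,0,0.5],0],[-1,[-6,0,1.2],0],[-1,[-6.7,0,1.9],0],[-1,[-7.2,0,2.7],0],[-1,[-7.7,0,3.6],0],[-1,[-8,0,4.3],0],[-1,[-8.2,0,4.8],0],[-1,[-8.2,0,4.8],0]]'
```

```text
clock: 3.9
eef_pos: [612.4, 150.5, 65.7]
eef_rot: [-3.141, 0.001, 0.643]
wrist_force: [0.2, 0.2, 0.1]
finger_gap: 0.3
finger_force: 0.0
```

```bash
python3 -m creep '[[-1,[0,0,0.15],0],[-1,[0,0,0.3],0],[-1,[0,0,0.4],0],[-1,[0,0,0.4],0]]'; python3 -m creep '[[-1,[0,0,0.1],0],[-1,[0,0,0.1],0]]'
```

```text
clock: 4.3
eef_pos: [612.9, 150.6, 62.7]
eef_rot: [3.142, -0.0, 0.643]
wrist_force: [-0.4, 0.1, 0.1]
finger_gap: 0.6
finger_force: 0.0
clock: 4.5
eef_pos: [612.9, 150.6, 61.7]
eef_rot: [3.142, -0.0, 0.643]
wrist_force: [1.3, 0.1, -1.3]
finger_gap: 0.4
finger_force: 0.0
```

```bash
python3 snap.py w2
```

```text
[612.9 150.6  61.7] [ 3.1415e+00 -1.0000e-04  6.4320e-01] [ 1.3  0.1 -1.3]
```

View pics/w2.png

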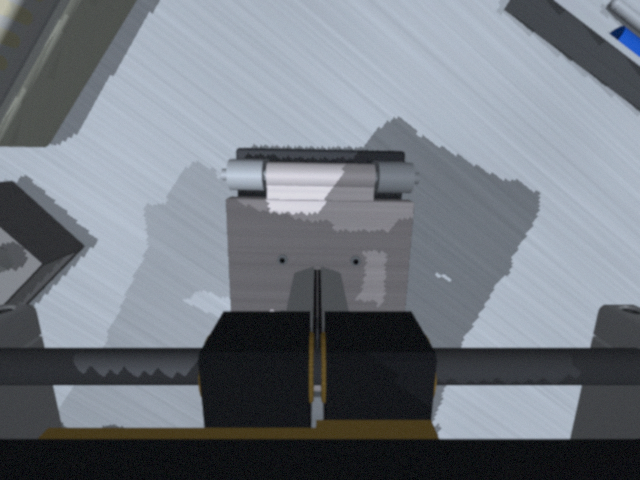

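The wrist view shows the leaf lying nearly level under the closed fingers, with the hinge at row 180. I'll press down in small steps until the force rises.

```bash
for i in 1; do python3 -m creep '[[-1,[0,0,0.05],0],[-1,[0,0,0.1],0],[-1,[0,0,0.1],0]]'; done; python3 -m creep '[[-1,[0,0,0.05],0],[-1,[0,0,0.05],0]]'
```

```text
clock: 4.85
eef_pos: [612.9, 150.6, 61.0]
eef_rot: [3.142, -0.0, 0.643]
wrist_force: [-2.0, -0.4, 4.2]
finger_gap: 0.3
finger_force: 2.1
clock: 5.05
eef_pos: [612.9, 150.6, 60.8]
eef_rot: [3.141, -0.0, 0.643]
wrist_force: [-4.4, -0.9, 7.5]
finger_gap: 0.2
finger_force: 3.8
```

```bash
python3 -m creep '[[-1,[0,0,0.05],0],[-1,[0,0,0.1],0],[-1,[0,0,0.1],0],[-1,[0,0,0.1],0]]'
```

```text
clock: 5.45
eef_pos: [612.9, 150.6, 60.5]
eef_rot: [3.141, -0.0, 0.643]
wrist_force: [-8.0, -0.8, 13.9]
finger_gap: 0.7
finger_force: 6.9
```

```bash
python3 -m creep '[[-1,[0,0,-0.5],0],[-1,[0,0,-2],0],[-1,[0,0,-6],0],[-1,[0,0,-11],0],[-1,[0,0,-16],0],[-1,[0,0,-18],0],[-1,[0,0,-18],0]]' && python3 -m creep '[[1,[-41.4,31.8,0],0],[1,[-41.4,31.8,0],0],[1,[-41.4,31.8,0],0],[1,[-41.4,31.8,0],0],[1,[-41.4,31.8,0],0],[1,[-41.4,31.8,0],0],[1,[-41.4,31.8,0],0],[1,[-41.4,31.8,0],0],[1,[-41.4,31.8,0],0],[1,[-41.4,31.8,0],0],[1,[-41.4,31.8,0],0],[1,[-41.4,31.8,0],0]]' && python3 -m creep '[[1,[0,0,4],0],[1,[0,0,9],0],[1,[0,0,9],0],[1,[0,0,9],0],[1,[0,0,9],0]]'; python3 snap.py w3
```

```text
clock: 6.15
eef_pos: [613.8, 150.8, 244.0]
eef_rot: [3.139, -0.006, 0.643]
wrist_force: [0.2, -0.6, -0.2]
finger_gap: 0.4
finger_force: 0.0
clock: 7.35
eef_pos: [470.8, -354.4, 237.8]
eef_rot: [-3.14, 0.001, 0.64]
wrist_force: [0.0, 0.6, -0.7]
finger_gap: 92.2
finger_force: 0.0
clock: 7.85
eef_pos: [473.3, -352.3, 152.0]
eef_rot: [3.138, -0.001, 0.644]
wrist_force: [0.3, -0.4, 0.6]
finger_gap: 94.0
finger_force: 0.0
[ 473.3 -352.3  152. ] [ 3.1383e+00 -8.0000e-04  6.4370e-01] [ 0.3 -0.4  0.6]
```

View pics/w3.png

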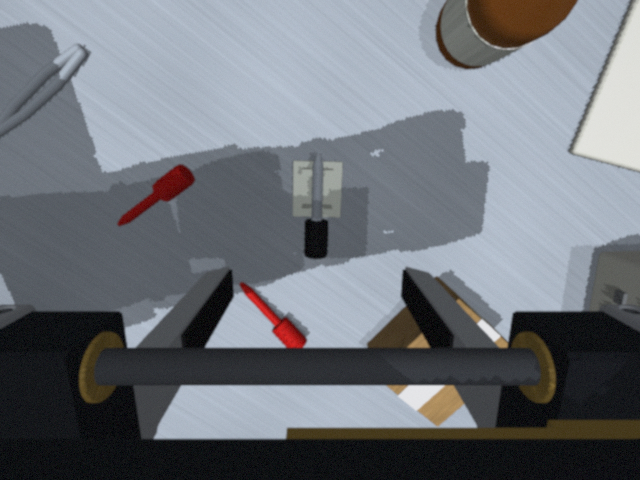

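The view shows the pin on its rest: black knob over rows 220–257 at column 316, shank up to the tip at (318,152), almost in line with the tool x axis. I'll measure it with masks.

```bash
python3 - <<'E'
from h import *
import pickle
P=pickle.load(open("pics/w3.pkl","rb"));a=cv2.imread("pics/w3.png")
s=manip.read_state();t=s["eef_pos"];yw=s["eef_rot"][2]
m=np.zeros(a.shape[:2],np.uint8);m[205:268,290:345]=(a.max(2)<45)[205:268,290:345]
n,l,st,c=cv2.connectedComponentsWithStats(m);i=1+st[1:,4].argmax();print(st[i],c[i])
r=cv2.minAreaRect(np.argwhere(l==i)[:,::-1].astype(np.float32));print(r)
X0,Y0,w,h,_=st[i]
def loc(uv,z):
    p=plane(P,uv,z);d=p[:2]-t[:2];return p.round(1),(np.array([[np.cos(yw),np.sin(yw)],[np.sin(yw),-np.cos(yw)]])@d).round(1)
K=c[i];T=(317.5,152.5)
print("knob c (z34)",loc(K,34)," tip",loc(T,32)," knob ends",loc((K[0],Y0),34),loc((K[0],Y0+h),32))
for row in(175,195,212): print(row,a[row,300:340].max(1))
d=loc(T,32)[0]-loc(K,32)[0];print("yaw",np.arctan2(d[1],d[0]))
E
```

```text
[305 219  23  39 815] [315.66871166 238.41472393]
((316.0, 238.0), (38.0, 22.0), 90.0)
knob c (z34) (array([ 471.4, -352.6,   34. ]), array([-1.6, -1. ]))  tip (array([ 529.1, -311.1,   32. ]), array([69.4,  0.4]))  knob ends (array([ 484.8, -342.5,   34. ]), array([15.2, -1. ])) (array([ 456.9, -363.5,   32. ]), array([-19.7,  -1. ]))
175 [160 165 165 163 166 167 165 165 164 160 154 143 121 109 109 118 119 126
 126 122 119 112 111 123 145 161 166 165 163 166 167 168 162 164 164 163
 165 166 166 164]
195 [136 142 147 152 151 149 151 150 140 130 128 116 105 106 117 122 126 126
 123 122 117 113 116 134 148 152 152 141 137 133 130 128 129 130 131 127
 130 130 129 128]
212 [128 132 130 126 132 130 131 129 127 123 122 105  90  90  99 101  99  98
  98  95  91  93 105 120 129 129 129 131 131 129 128 131 129 128 125 129
 128 128 126 124]
yaw 0.6236602247464986
```

```bash
python3 -m creep '[[0,[-0.3,-0.1,0],0.22],[0,[-0.3,-0.1,4],0.22],[0,[-0.3,-0.1,8],0.22],[0,[-0.3,-0.1,11],0.22],[0,[-0.3,-0.1,12.4],0.22],[0,[-0.3,-0.1,12.4],0.22],[0,[-0.3,-0.1,12.4],0.22]]'; python3 snap.py w4
```

```text
clock: 8.6
eef_pos: [470.0, -353.8, 26.9]
eef_rot: [3.14, -0.001, 0.624]
wrist_force: [0.9, -0.0, 0.4]
finger_gap: 47.2
finger_force: 0.0
[ 470.  -353.8   26.9] [ 3.1396e+00 -5.0000e-04  6.2360e-01] [ 0.9 -0.   0.4]
```

```bash
python3 -m creep '[[-1,[0,0,0],0],[-1,[0,0,0],0],[-1,[0,0,0],0],[-1,[0,0,0],0],[-1,[0,0,0],0],[-1,[0,0,0],0]]' 30 && python3 -m creep '[[-1,[0,0,-0.5],0],[-1,[0,0,-2],0],[-1,[0,0,-5],0],[-1,[0,0,-9],0],[-1,[0,0,-11],0],[-1,[0,0,-11],0]]'; python3 snap.py w5
```

```text
clock: 9.25
eef_pos: [469.3, -353.2, 25.4]
eef_rot: [3.141, -0.0, 0.624]
wrist_force: [-0.1, 0.8, 0.9]
finger_gap: 19.5
finger_force: 29.9
clock: 9.85
eef_pos: [470.4, -354.0, 139.5]
eef_rot: [3.135, -0.002, 0.624]
wrist_force: [0.6, -0.1, -0.0]
finger_gap: 19.5
finger_force: 29.9
[ 470.4 -354.   139.5] [ 3.1355e+00 -1.5000e-03  6.2400e-01] [ 0.6 -0.1 -0. ]
```

View pics/w5.png

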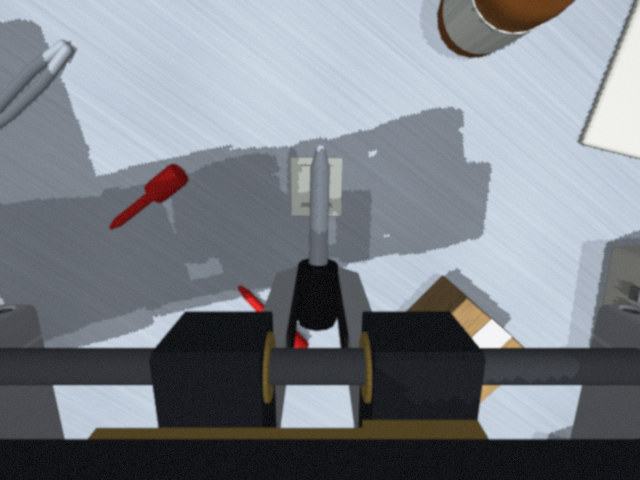

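The pin is gripped: knob between the fingers at about (318,290), shank straight ahead, tip at (320,147). Now I'll work out where the tip sits in the tool frame and the move to the jig mouth.

```bash
python3 - <<'E'
from h import *
import pickle
P=pickle.load(open("pics/w5.pkl","rb"));a=cv2.imread("pics/w5.png")
t=np.array([470.4,-354.,139.5]);yw=.624
M=np.array([[np.cos(yw),np.sin(yw)],[np.sin(yw),-np.cos(yw)]])
for n,uv in [("tip",(320.3,147)),("shoulder",(318,262))]:
  for dz in(3,6,9):
    print(n,dz,(M@(plane(P,uv,t[2]+dz)[:2]-t[:2])).round(1))
for row in(160,190,220,250):
    r=a[row,300:340].astype(int);print(row,np.abs(r-np.median(a[row,314:324],axis=0)).sum(1))
E
```

```text
tip 3 [72.2  1.2]
tip 6 [72.2  1.1]
tip 9 [72.2  1.1]
shoulder 3 [17.   0.2]
shoulder 6 [18.   0.2]
shoulder 9 [19.   0.1]
160 [145.5 144.5 145.5 148.5 156.5 151.5 138.5 147.5 155.5 145.5 142.5 110.5
  26.5  63.5  64.5  40.5  16.5   5.5   8.5  12.5  25.5  12.5   5.5   5.5
  24.5  33.5  48.5  13.5  68.5 137.5 144.5 145.5 149.5 144.5 146.5 151.5
 146.5 143.5 151.5 151.5]
190 [144. 142. 148. 140. 136. 135. 138. 123. 100.  40.  46.  77.  68.  53.
  40.  24.   5.   5.  11.  19.  19.  11.   8.  15.  25.  27.  27.  55.
  37.  55. 125. 143. 148. 149. 150. 143. 145. 141. 144. 145.]
220 [64.5 74.5 69.5 77.5 73.5 78.5 70.5 73.5 80.5 95.5 99.5 81.5 62.5 50.5
 23.5  8.5  2.5 13.5 12.5  9.5  2.5  3.5  9.5 14.5 24.5 36.5 50.5 59.5
 41.5  7.5 10.5  8.5 12.5 11.5  2.5 27.5 57.5 69.5 76.5 74.5]
250 [ 2.5 11.5 21.5 17.5 21.5 13.5 21.5 13.5  4.5 26.5 37.5 36.5 14.5  9.5
  6.5  2.5  8.5 11.5  5.5  3.5  0.5  5.5  6.5  5.5 10.5 22.5 34.5 30.5
  6.5 14.5 15.5 15.5 18.5 12.5 11.5  4.5 10.5 10.5  5.5 14.5]
```

```bash
python3 -m creep '[[-1,[23.4,-32.3,0],-0.28],[-1,[23.4,-32.3,0],-0.28],[-1,[23.4,-32.3,0],-0.28],[-1,[23.4,-32.3,0],-0.28],[-1,[23.4,-32.3,0],-0.28],[-1,[23.4,-32.3,0],-0.28],[-1,[23.4,-32.3,0],-0.28],[-1,[23.4,-32.3,0],-0.28],[-1,[23.4,-32.3,0],-0.28],[-1,[23.4,-32.3,0],-0.28],[-1,[23.4,-32.3,0],-0.28]]' && python3 -m creep '[[-1,[0,0,4],0],[-1,[0,0,8],0],[-1,[0,0,10],0],[-1,[0,0,10.2],0],[-1,[0,0,10.2],0],[-1,[0,0,10.2],0]]'; python3 snap.py w6
```

```text
clock: 11.0
eef_pos: [470.2, 44.9, 134.6]
eef_rot: [-3.141, 0.001, 0.648]
wrist_force: [0.3, -0.3, -1.0]
finger_gap: 19.3
finger_force: 29.9
clock: 11.6
eef_pos: [471.3, 45.2, 34.5]
eef_rot: [3.14, -0.002, 0.647]
wrist_force: [-0.4, 0.3, -1.0]
finger_gap: 19.2
finger_force: 29.9
[471.3  45.2  34.5] [ 3.1405e+00 -1.5000e-03  6.4740e-01] [-0.4  0.3 -1. ]
```

View pics/w6.png

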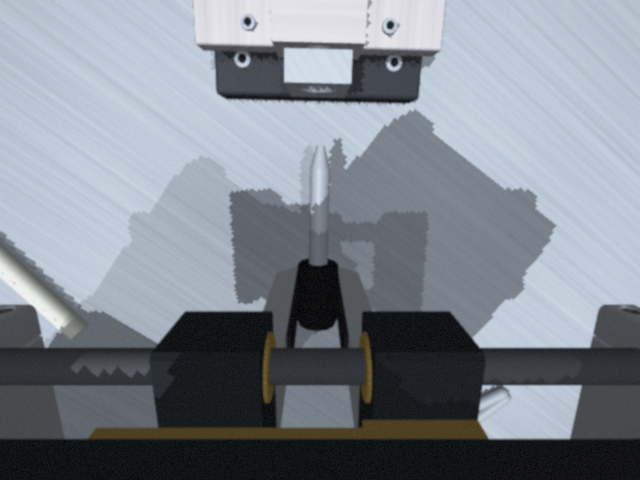

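The wrist view shows the front lug's top over cols 284–352 and rows 48–84, centred at col 318, with the pin tip at (320,147). I'll check the lateral offset and the gap.

```bash
python3 -m creep '[[-1,[0,0,-0.2],0],[-1,[0,0,-0.2],0],[-1,[0,0,-0.2],0]]'; python3 - <<'E'
from h import *
import pickle
P=pickle.load(open("pics/w6.pkl","rb"));a=cv2.imread("pics/w6.png")
t=np.array([471.3,45.2,34.5]);yw=.6474
M=np.array([[np.cos(yw),np.sin(yw)],[np.sin(yw),-np.cos(yw)]])
for n,uv,z in [("tip",(320,147),40),("shoulder",(318,263),40),("lugL",(284,84),56),("lugR",(352,84),56),("baseL",(217,97),20),("baseR",(419,98.5),20)]:
    print(n,(M@(plane(P,uv,z)[:2]-t[:2])).round(1))
g=cv2.cvtColor(a,cv2.COLOR_BGR2GRAY)
print(g[65,276:292],g[65,344:360]); print(g[75:102,318]); print(g[155,306:336],g[142:152,320])
s=manip.read_state();print(s["eef_pos"],s["eef_rot"])
cv2.imwrite("pics/s6.png",manip.camera("scene")[:,:,::-1])
b=cv2.imread("pics/s6.png")
print(proj(manip.camera_params("scene"),[529,89,42]))
E
```

```text
clock: 11.95
eef_pos: [470.7, 45.7, 35.7]
eef_rot: [3.141, -0.001, 0.648]
wrist_force: [0.1, 0.4, -0.3]
finger_gap: 19.0
finger_force: 29.9
tip [72.2  1. ]
shoulder [17.3  0.2]
lugL [ 95.7 -13.2]
lugR [95.7 13.2]
baseL [ 96.1 -49.3]
baseR [95.5 49.7]
[ 74  76  74  73  74  77  81 119 174 206 216 218 220 217 216 218] [217 218 215 213 211 210 205 175 119  65  45  46  44  46  43  51]
[219 219 216 217 219 217 212 184 132  90  87  92  94  94  97 117 123 113
  81  68  68  64  49  33  25  44  90]
[173 176 172 175 173 173 165 152 147 165 179 194 199 203 201 194 189 176
 158 143 152 174 191 192 178 149 130 125 126 125] [195 195 196 198 197 201 201 200 199 201]
[470.70636594  45.73483273  35.71146848] [ 3.14111070e+00 -6.48698599e-04  6.48456458e-01]
[359.3537562  221.97443583]
```

```bash
python3 -m creep '[[-1,[0,-0.1,0],0],[-1,[1,-0.1,0],0],[-1,[2,-0.1,0],0],[-1,[2.5,-0.1,0],0],[-1,[3,-0.1,0],0],[-1,[3.5,-0.1,0],0],[-1,[3.5,-0.1,0],0]]'
```

```text
clock: 12.7
eef_pos: [498.2, 68.0, 35.2]
eef_rot: [3.142, -0.0, 0.649]
wrist_force: [0.7, -0.6, -0.9]
finger_gap: 19.2
finger_force: 29.9
```

```bash
python3 -m creep '[[-1,[0.5,0,0],0],[-1,[1,0,0],0],[-1,[1.5,0,0],0],[-1,[2,0,0],0],[-1,[2,0,0],0]]'
```

```text
clock: 13.2
eef_pos: [514.2, 80.1, 35.3]
eef_rot: [3.141, -0.0, 0.649]
wrist_force: [0.0, -0.7, -1.5]
finger_gap: 19.3
finger_force: 29.9
```

```bash
python3 -m creep '[[-1,[0.5,0,0],0],[-1,[1,0,0],0],[-1,[1.5,0,0],0],[-1,[2,0,0],0],[-1,[2.1,0,0],0],[-1,[2.1,0,0],0]]'
```

```text
clock: 13.8
eef_pos: [530.7, 92.5, 35.3]
eef_rot: [3.141, -0.0, 0.648]
wrist_force: [2.8, -0.9, 0.0]
finger_gap: 19.2
finger_force: 29.9
```

```bash
python3 -m creep '[[-1,[0.1,0,0],0],[-1,[0.2,0,0],0],[-1,[0.3,0,0],0],[-1,[0.35,0,0],0],[-1,[0.35,0,0],0]]'; python3 snap.py w7; python3 - <<'E'
from h import *
a=cv2.imread("pics/w7.png")
cv2.imwrite("pics/w7c.png",cv2.resize(a[0:340,200:440],None,fx=1.7,fy=1.7,interpolation=cv2.INTER_CUBIC))
E
```

```text
clock: 14.3
eef_pos: [532.7, 94.0, 35.2]
eef_rot: [-3.141, 0.002, 0.648]
wrist_force: [-4.7, -6.3, 3.4]
finger_gap: 19.0
finger_force: 29.9
[532.7  94.   35.2] [-3.1413e+00  2.0000e-03  6.4840e-01] [-4.7 -6.3  3.4]
```

View pics/w7c.png

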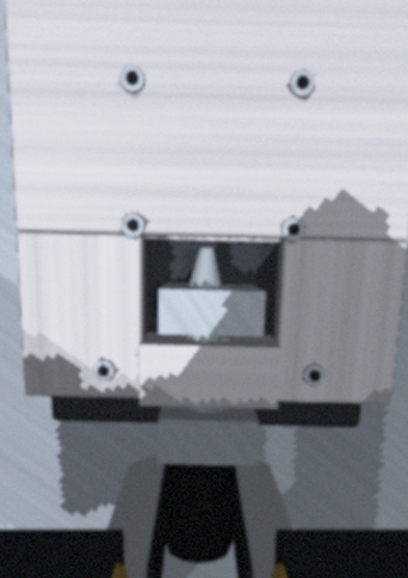

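The pin's nose sticks out past the rear lug in the leaf's window, the knob is against the front lug, and the push force is about 8 N. I'll release it and lift.

```bash
python3 -m creep '[[0,[0,0,0],0],[0,[0,0,0],0],[0,[0,0,0],0],[0,[0,0,0],0]]' && python3 -m creep '[[0,[0,0,-2],0],[0,[0,0,-6],0],[0,[0,0,-10],0],[0,[0,0,-11],0],[0,[0,0,-11],0],[0,[0,0,-11],0]]'; python3 snap.py w8; python3 - <<'E'
from h import *
a=cv2.imread("pics/w8.png")
cv2.imwrite("pics/w8c.png",a[0:400,120:520])
E
```

```text
clock: 14.75
eef_pos: [533.3, 94.7, 35.3]
eef_rot: [-3.142, -0.0, 0.649]
wrist_force: [-0.1, 0.0, -0.3]
finger_gap: 46.0
finger_force: 0.0
clock: 15.35
eef_pos: [532.7, 94.5, 144.0]
eef_rot: [-3.141, 0.001, 0.648]
wrist_force: [-0.8, 0.9, 0.1]
finger_gap: 47.1
finger_force: 0.0
[532.7  94.5 144. ] [-3.1407e+00  1.4000e-03  6.4840e-01] [-0.8  0.9  0.1]
```

View pics/w8c.png

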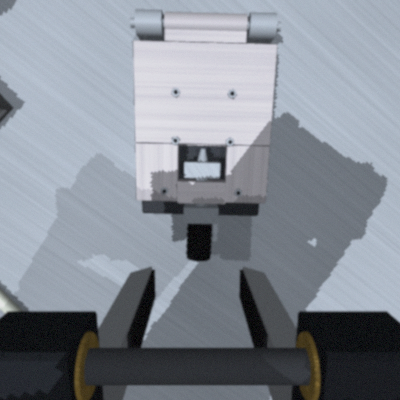

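The view shows the pin home, with its knob against the lug at about (319,243) in the full picture and the fingers clear of it. Next I'll move over the press point with the fingers closed and press.

```bash
python3 -m creep '[[-1,[4.7,0.17,0],0],[-1,[9.4,0.34,0],0],[-1,[9.4,0.34,0],0],[-1,[9.4,0.34,0],0],[-1,[9.4,0.34,3],0],[-1,[9.4,0.34,6],0],[-1,[9.4,0.34,7.4],0],[-1,[9.4,0.34,7.4],0],[-1,[9.4,0.34,7.4],0],[-1,[9.4,0.34,7.4],0]]' && python3 -m creep '[[-1,[0,0,0.2],0],[-1,[0,0,0.4],0],[-1,[0,0,0.6],0],[-1,[0,0,0.6],0],[-1,[0,0,0.6],0]]'
```

```text
clock: 16.4
eef_pos: [610.9, 148.6, 72.9]
eef_rot: [3.141, -0.002, 0.648]
wrist_force: [-0.9, 0.2, 0.4]
finger_gap: 0.2
finger_force: 0.0
clock: 16.9
eef_pos: [610.2, 148.6, 65.2]
eef_rot: [-3.142, 0.0, 0.648]
wrist_force: [-0.1, 0.6, 0.6]
finger_gap: 0.7
finger_force: 0.0
```

```bash
python3 -m creep '[[-1,[0,0,0.1],0],[-1,[0,0,0.2],0],[-1,[0,0,0.3],0],[-1,[0,0,0.4],0],[-1,[0,0,0.4],0]]' && python3 -m creep '[[-1,[0,0,0.05],0],[-1,[0,0,0.1],0],[-1,[0,0,0.1],0]]'
```

```text
clock: 17.4
eef_pos: [610.2, 148.6, 61.2]
eef_rot: [-3.142, 0.0, 0.648]
wrist_force: [0.3, 0.2, 0.9]
finger_gap: 0.7
finger_force: 0.0
clock: 17.7
eef_pos: [610.3, 148.6, 60.9]
eef_rot: [3.141, -0.0, 0.648]
wrist_force: [-3.7, -0.4, 6.4]
finger_gap: 0.5
finger_force: 3.1
```

```bash
python3 -m creep '[[-1,[0,0,0.05],0],[-1,[0,0,0.1],0],[-1,[0,0,0.14],0],[-1,[0,0,0.14],0],[-1,[0,0,0.14],0],[-1,[0,0,0.14],0],[-1,[0,0,0.14],0]]'
```

```text
clock: 18.4
eef_pos: [610.3, 148.6, 60.4]
eef_rot: [3.141, -0.0, 0.648]
wrist_force: [-8.0, -1.9, 15.0]
finger_gap: 0.0
finger_force: 7.5
```

```bash
python3 -m creep '[[-1,[0,0,0.03],0],[-1,[0,0,0.03],0],[-1,[0,0,0.03],0]]'; python3 -c "
from cell import manip
print(manip.sign_off())"
```

```text
clock: 18.7
eef_pos: [610.3, 148.6, 60.2]
eef_rot: [3.141, -0.0, 0.648]
wrist_force: [-8.0, -2.8, 17.3]
finger_gap: 0.6
finger_force: 8.5
the job is handed in; nothing more can be done
None
```

I shut the leaf on the slide, pushed the pin home and let go of it, and handed the job in at 18.7 s with the fingers still pressing the leaf at about 17 N; sign-off returned no verdict, and I had no direct reading of the platen's force on the slide.

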